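# Tip the modelling table and pin it

### The arm

A 7-joint arm with a two-finger parallel gripper is mounted at the origin on the work surface. World frame = base frame: x ahead of the robot, y to its left, z up, the work surface at z = 0. Lengths are in m, angles in rad, forces in N, time in s.
With the tool pointing down it reaches from about 0.4 to 0.875 m from the base axis. Payload 19.3 kg.
Tool frame: the origin (TCP) lies between the finger pads; the fingertips stand 14 mm ahead of it and the grasp point (between the pads) lies 5 mm behind it; z points along the fingers, y is the line along which they close (so a half turn about z gives the same grasp; the last joint's range is limited). The gripper opens to 85 mm and grips with 20 to 120 N. Pads are 22 mm wide; open, the fingers measure 114 mm over their backs; the gripper's body (76 mm by 85 mm) begins 54 mm behind the grasp point. The pads swing forward as they close: fully open they stand 13 mm farther back than shut.
Start: joints at [-1.311, 0.521, -0.036, 1.599, 0.021, 1.021, -0.113], TCP at [0.202, 0.591, 0.21] pointing down, gripper open.
Joint ranges: [-2.91, 2.91], [-0.3, 2.13], [-1.5, 1.42], [0.17, 2.43], [-1.26, 4.41], [0.16, 1.93], [-2.52, 2.52]. Speed limits (rad/s): [1.89, 1.89, 2.39, 2.39, 3.01, 3.01, 3.01].

### API

Orientations are given as a rotation vector (axis times angle).
In Python, from cell import sensors, eyes, r gives the robot as it stands.
- The arm moves only by the tool carry_out, never from a script. Its argument "plan" is a list of rows, each a list of 7 numbers: the shift along the tool's x, y, z in mm, then the turn, a rotation vector about the tool's x, y, z in units of 8 degrees (1.0 is 8 degrees), then the opening, from -1 (shut) to 1 (fully open). A call has 1 to 8 rows; each row shifts and turns the commanded pose from where the row before left it, along the tool's axes as they then stand; what a row does not reach is not made up. A row lasts 1/10 s, in which the tool goes at most 50 mm and 8.59 degrees, less where a joint would pass 70% of its speed; a pose out of reach is approached as far as the arm can. A call with a gripper value outside its range is refused whole. The fingers move at their own pace and stop on an object; "newtons" is the grip in N (left out, the last holds). Time passes only in rows, so rows that do not move let the fingers close. It gives the time, the measured TCP pose, the force, the opening and the grip force at its end, in the units of the state.
- sensors.read_state(): the state, without advancing time (a new reading comes with each control period).
- eyes.grab_frame(name): name is "scene" or "top"; returns the picture (480x640x3 uint8, blue, green, red); there is no depth.
- eyes.camera_info(name): a dict with "intrinsics" (3x3 intrinsics, pixels), "R" (3x3) and "t" (3): a world point X has camera coordinates R X + t. Camera axes: x right, y down, z forward; pixel columns grow to the right and rows downward; lengths in m; the calibration is good to about 2 mm. A picture is of the moment at which its call begins. camera_info takes no time and is no camera call.
- r.close_job(): hands the job in; it is judged then, once.
The state is a dict: "time": time; "joint_pos": joint angles; "joint_velocities": joint speeds; "joint_efforts": joint torques, N m; "eef_pos": TCP position; "tcp_rot": TCP orientation; "ft_force": force on the tool from outside, world axes, zero at the start; "moment": the same for the moment, N m; "gripper_width": finger opening in m; "finger_force": force on a finger pad.
Only numpy, scipy, OpenCV 4.12 (cv2) and the standard library are available. Lean on these libraries where they do the work, as an engineer would, in place of code of your own. Each camera call takes 0.05 s, during which the arm holds its last target. There are 200 camera calls.

### The job

Tip the sprung modelling table down towards the robot by its handle bar and lock it there with the red-headed pin. The table swings back when let go, so first stand the pin in the slanted brass guide, where it rides on the yellow rim and drops by its own weight into the hole as the table is tipped; then see that the pin is fully home in the guide. Go gently, do not touch the clay beast or force the table, and leave the jar, spray bottle and cup where they stand.

Things in the scene. Friction and masses are not known exactly. Their poses are not given: they have to be found in the camera images.
- stand: Blue steel stand of the tilting table, fixed to the bench: base 220 (x) x 270 (y) x 12 mm, two upright cheeks at y = +-90 mm. Origin: centre of the underside. At yaw 0 its -x side faces the robot; it stands turned up to 0.25 rad either way. The trunnion axis runs along its y, 160 mm above the origin.
- cradle (a joint): Angle (rad) of the swinging table about the trunnion axis: 0 level, growing as its handle side (the stand's -x) goes down; range -0.4 to 0.85. Sprung, with a friction hinge: it rests anywhere within about +-0.25, but let go beyond 0.3 it swings back to about 0.28 within half a second. About 0.7 N m brings it to the locking angle, 0.611 (35 degrees), where the lock hole faces the guide.
- lock_hole (a point): Mouth of the lock hole (14.5 mm across, 25 mm deep, radial) in the red piece of the 30 mm wide yellow rim, 75 mm radius, that turns with the table outside the stand's +y cheek (120 mm from the middle). Axes as the swinging table's: z points out of the hole, straight up when level. The swinging table is a wood plate 170 x 144 mm, 35 mm below the axis, between the cheeks.
- handle (a point): Middle of the table's steel handle bar, 12 mm thick and 100 mm long along the stand's y. It lies 150 mm from the trunnion axis, on the robot's side, level with the axis at joint 0; axes as the swinging table's (x away from the robot along the table, z out of its face).
- guide (a point): Brass guide block, a 30 mm cube fixed to the stand beyond the +y cheek, leaning 35 degrees from vertical towards the stand's -x. A 13.5 mm hole with a 3 mm chamfered mouth runs through it along its z axis, which points up and towards the robot. Origin: centre of its lower face, on the hole's axis, 4 mm above the yellow rim; the mouth is at z = +30 mm.
- pin: Loose lock pin, 70 to 130 g: slippery steel shank 12 mm thick, 55 mm long, tapered foot, below a red head 22 mm across, 34 mm high. Origin: centre of the foot; z runs towards the head. It starts in the pin rest, head seated, foot 5 mm above the bench. Riding on the rim its foot is at z = -4 mm in the guide's frame, head 21 mm clear of the guide; fully home at z = -25 mm, head on the guide.
- pin_rest: Wooden rest block for the pin, 60 x 60 x 60 mm, fixed to the bench, with a 15 mm hole in its top. Origin: centre of the underside.
- figure: Unfired clay beast on the stiff blue turntable in the middle of the swinging table, 64 mm across and 70 mm tall. Origin: centre of its underside, 24 mm below the trunnion axis. Do not touch it.
- jar: Bystander: amber jar with black cap, 64 mm across, 80 mm tall; origin: centre of the underside.
- spray: Bystander: white spray bottle with blue collar, 64 mm across, 180 mm tall; origin: centre of the underside.
- cup: Bystander: bisque cup, 72 mm across, 75 mm tall; origin: centre of the underside.

How it is judged:
By the outcome, as a careful person would: the job done as asked, in the order asked, and still so for the second after the job is handed in, with the robot touching nothing.
It also fails if it takes over 67 s, if anything falls off the work surface, if the arm or the gripper's body presses on something with over 40 N, if the wrist force passes 120 N, or if a joint passes its speed limit or range.

## Working session

There is one attempt and no reset: what is moved stays moved. The work goes in short steps, Python scripts to look and compute and a tool call to move; the robot and the scene stay as the last step left them, time stands still between calls to the robot, and variables do not carry over. Pictures are saved under pics/ and viewed, at most 10 in all, crops included, and the job is handed in when it is done.

Besides the shell and the picture viewer there is one more tool, called after "Request:" by a JSON object that holds its "api" and its "payload", one argument or row to a line. carry_out: Moves the arm, as the interface text tells. Its arguments: {"type":"object","properties":{"plan":{"type":"array","items":{"type":"array","items":{"type":"number"}}},"newtons":{"type":"number"}},"required":["plan"]}

```bash
ls; mkdir -p pics; python3 - <<'E'
from cell import sensors, eyes, r
import cv2
for n in ("scene","top"):
    im=eyes.grab_frame(n); cv2.imwrite(f"pics/{n}0.png",im)
    c=eyes.camera_info(n); print(n,c)
print(sensors.read_state())
E
```

```text
pics
scene {'intrinsics': array([[509.16630396,   0.        , 322.28994641],
       [  0.        , 509.16630396, 238.44637697],
       [  0.        ,   0.        ,   1.        ]]), 'R': array([[ 0.75456752,  0.65598315, -0.01771867],
       [ 0.42390856, -0.5078714 , -0.74991211],
       [-0.50092852,  0.55834823, -0.66130014]]), 't': array([-0.41007364, -0.10254174,  1.40659229])}
top {'intrinsics': array([[607.257366  ,   0.        , 323.34409114],
       [  0.        , 607.257366  , 229.17492019],
       [  0.        ,   0.        ,   1.        ]]), 'R': array([[-0.00594796, -0.99997902,  0.00256561],
       [-0.97797407,  0.00528172, -0.20865958],
       [ 0.20864165, -0.0037502 , -0.97798497]]), 't': array([-0.01038453,  0.57914698,  1.40209823])}
{'time': 0.1, 'joint_pos': array([-1.31119594,  0.52195816, -0.03633191,  1.59991421,  0.02120395,
        1.02108431, -0.11280105]), 'joint_velocities': array([-1.59459015e-04, -1.44711705e-03,  2.44391603e-04, -3.11499343e-03,
       -2.35921167e-04, -1.04621309e-05,  1.90672731e-03]), 'joint_efforts': array([ 3.12876058e-03, -9.28481984e+01,  1.98409081e+00, -3.70525002e+01,
        1.82031031e-02,  5.44722687e-03, -7.37076584e-05]), 'eef_pos': array([0.20234175, 0.59102291, 0.20989408]), 'tcp_rot': array([-5.15699696e-01, -3.09888197e+00,  1.53069130e-03]), 'ft_force': array([-0.34911116,  0.12621408,  0.07672319]), 'moment': array([ 0.01500699, -0.02295359, -0.05118836]), 'finger_force': 0.0, 'gripper_width': 0.08566360114484026}
```

View pics/scene0.png

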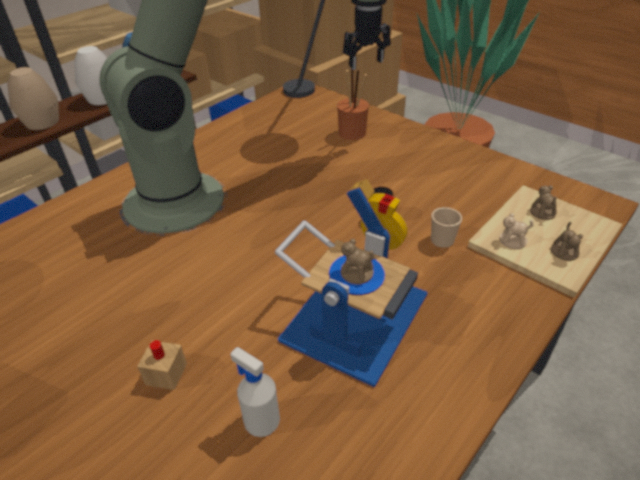

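View pics/top0.png

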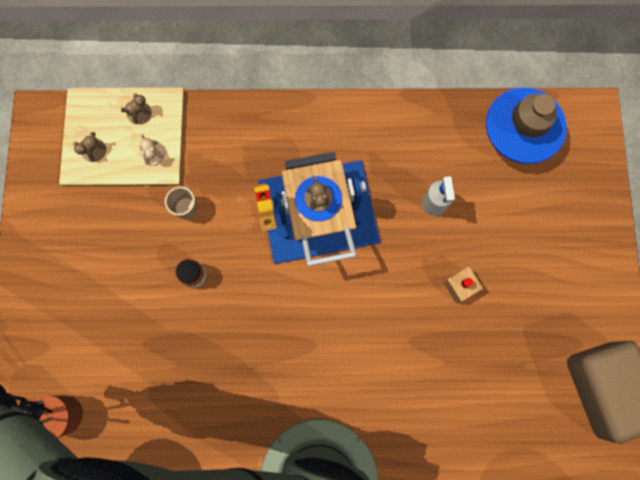

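The scene view shows the stand at about (355,310), the pin rest at (162,365), the spray at (260,400) and the cup at (445,228). In the top view the guide and rim are at about (265,207), the handle bar at (330,260), the pin head at (468,284), the jar at (190,272) and the cup at (180,203). I'll enlarge the parts I need to measure.

```bash
python3 - <<'E'
import cv2,numpy as np
t=cv2.imread("pics/top0.png"); s=cv2.imread("pics/scene0.png")
a=cv2.resize(t[145:275,245:385],None,fx=5,fy=5,interpolation=cv2.INTER_CUBIC) 
b=cv2.resize(s[170:390,270:430],(0,0),fx=2.7,fy=2.7,interpolation=cv2.INTER_CUBIC)
c=cv2.resize(t[255:315,435:495],(290,290),interpolation=cv2.INTER_CUBIC)
d=cv2.resize(s[330:400,125:195],(290,290),interpolation=cv2.INTER_CUBIC)
cv2.imwrite("pics/a.png",a)
o=np.zeros((594,432+300,3),np.uint8);o[:b.shape[0],:432]=b;o[:290,440:730]=c;o[300:590,440:730]=d
cv2.imwrite("pics/b.png",o); print(a.shape,b.shape)
E
```

```text
(650, 700, 3) (594, 432, 3)
```

View pics/a.png

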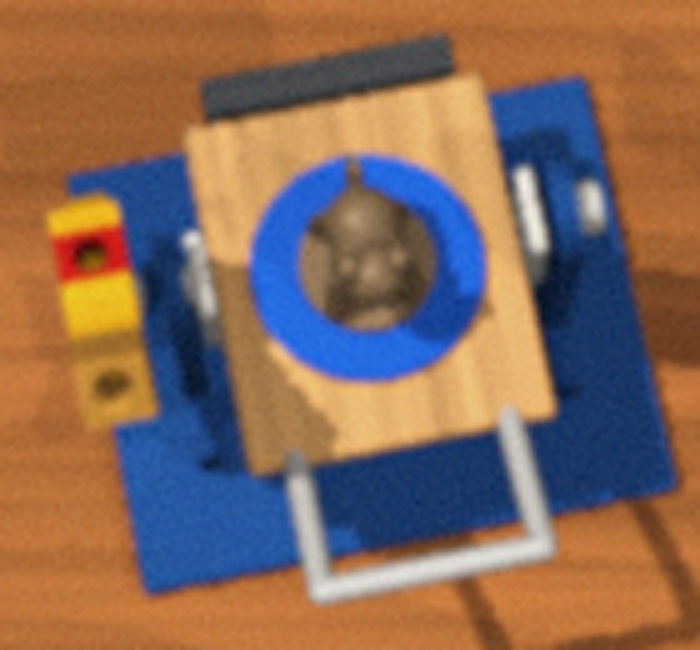

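View pics/b.png

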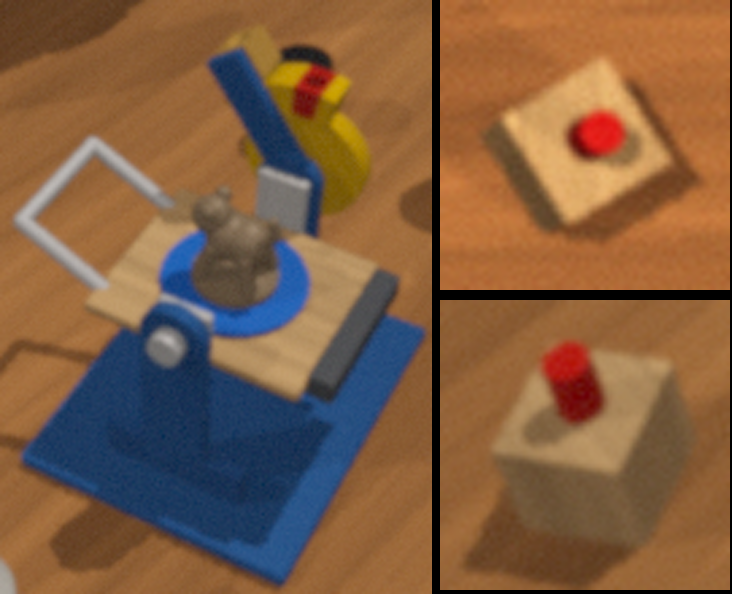

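The crops show the base corners, the handle corners, the guide mouth at (112,383) in crop a and the lock hole at (92,252) in crop a. The pin's head top is at (600,133) and (568,352) in the insets. I'll fit the poses from these.

```bash
cat > h.py <<'E'
import numpy as np, json
from scipy.optimize import least_squares
from scipy.spatial.transform import Rotation as Ro
from cell import eyes, sensors
C={n:eyes.camera_info(n) for n in("scene","top")}
def proj(n,X):
    c=C[n]; p=c["intrinsics"]@(c["R"]@np.asarray(X)+c["t"]); return p[:2]/p[2]
def tri(obs):  # dict cam->pixel
    return least_squares(lambda X:np.concatenate([proj(n,X)-p for n,p in obs.items()]),[.5,0,.1]).x
def onz(n,px,z):
    return np.r_[least_squares(lambda q:proj(n,[q[0],q[1],z])-px,[.5,0]).x,z]
def stand(p,q):  # stand (x,y,yaw) point q -> world
    return Ro.from_euler("z",p[2]).apply(q)+np.r_[p[0],p[1],0]
E
python3 - <<'E'
from h import *
T=lambda u,v:np.array([u/5+245,v/5+145]); S=lambda u,v:np.array([u/2.7+270,v/2.7+170])
hy=lambda a,y:[-.15*np.cos(a),y,.16-.15*np.sin(a)]
gm=[-.109*np.sin(.611),.12,.16+.109*np.cos(.611)]
obs=[("top",lambda a:[.11,.135,.012],T(70,175)),("top",lambda a:[.11,-.135,.012],T(585,80)),
("top",lambda a:[-.11,-.135,.012],T(675,487)),("top",lambda a:[-.11,.135,.012],T(148,590)),
("scene",lambda a:[-.11,-.135,.012],S(22,458)),("scene",lambda a:[.11,-.135,.012],S(283,582)),("scene",lambda a:[.11,.135,.012],S(425,333)),
("top",lambda a:gm,T(112,383)),
("top",lambda a:[-.075*np.sin(a),.12,.16+.075*np.cos(a)],T(92,252)),
("top",lambda a:hy(a,.047),T(320,587)),("top",lambda a:hy(a,-.047),T(545,546)),
("scene",lambda a:hy(a,.047),S(95,146)),("scene",lambda a:hy(a,-.047),S(24,220))]
f=lambda p:np.concatenate([proj(n,stand(p,q(p[3])))-o for n,q,o in obs])
r=least_squares(f,[.6,0,.1,0],loss="soft_l1")
print(r.x.round(4)); print(f(r.x).reshape(-1,2).round(1))
P=lambda u,v:np.array([(u-440)/4.833+435,v/4.833+255]);Q=lambda u,v:np.array([(u-440)/4.143+125,(v-300)/4.143+330])
print("head tri",tri({"top":P(602,132),"scene":Q(568,352)}),onz("top",P(602,132),.094),onz("scene",Q(568,352),.094))
for c in [(603,58),(675,158),(568,226),(500,122)]: print(onz("top",P(*c),.06))
for c in [(672,365),(617,473),(495,452)]: print(onz("scene",Q(*c),.06))
print("guide mouth",stand(r.x,gm)); 
print("handle",stand(r.x,hy(r.x[3],0)))
print("jar",onz("top",(190,270),.08),"spray",onz("top",(435,203),.1),"cup",onz("top",(180,201),.075))
E
```

```text
[ 0.6386 -0.0025  0.1894 -0.0275]
[[-0.9 -1.3]
 [ 0.3 -1.9]
 [ 0.6 -0.3]
 [-1.1 -0. ]
 [-1.7 -1. ]
 [-0.3 -0. ]
 [ 0.6 -1.5]
 [ 0.4  0.6]
 [-0.4 -0.6]
 [ 1.6 -0.2]
 [-1.8 -0.1]
 [-1.4  0.6]
 [-0.2 -0.1]]
head tri [ 0.44489251 -0.34663398  0.09686033] [ 0.44460904 -0.3485029   0.094     ] [ 0.44307715 -0.34518035  0.094     ]
[ 0.48534696 -0.3593164   0.06      ]
[ 0.43579789 -0.39180072  0.06      ]
[ 0.40293661 -0.33765119  0.06      ]
[ 0.453966   -0.30700214  0.06      ]
[ 0.45806072 -0.30846557  0.06      ]
[ 0.48661149 -0.35979092  0.06      ]
[ 0.43628334 -0.38832296  0.06      ]
guide mouth [0.55462078 0.1035462  0.24927915]
handle [ 0.49136826 -0.03076653  0.16411748]
jar [0.4789408  0.29937268 0.08      ] spray [ 0.63270247 -0.27818164  0.1       ] cup [0.64736473 0.33120744 0.075     ]
```

Request:
{"api": "carry_out", "payload": {
  "plan": [
    [0, 0, -20, 0, 0, 0.94, 1],
    [0, 0, -20, 0, 0, 0.94, 1],
    [0, 0, -20, 0, 0, 0.94, 1],
    [0, 0, -20, 0, 0, 0.94, 1],
    [0, 0, -20, 0, 0, 0.94, 1],
    [0, 0, -20, 0, 0, 0.94, 1],
    [0, 0, -20, 0, 0, 0.94, 1],
    [0, 0, -20, 0, 0, 0.94, 1]
  ]
}}

```text
time: 0.9
eef_pos: [0.2023, 0.5911, 0.3709]
tcp_rot: [2.006, 2.418, -0.001]
ft_force: [0.6, 0.0, 0.1]
gripper_width: 0.0855
finger_force: 0.0
```

Request:
{"api": "carry_out", "payload": {
  "plan": [
    [-44, 12.6, 0, 0, 0, 0, 1],
    [-44, 12.6, 0, 0, 0, 0, 1],
    [-44, 12.6, 0, 0, 0, 0, 1],
    [-44, 12.6, 0, 0, 0, 0, 1],
    [-44, 12.6, 0, 0, 0, 0, 1],
    [-44, 12.6, 0, 0, 0, 0, 1]
  ]
}}

```text
time: 1.5
eef_pos: [0.3272, 0.3446, 0.3703]
tcp_rot: [-1.999, -2.423, 0.0]
ft_force: [0.3, 0.2, 1.1]
gripper_width: 0.0853
finger_force: 0.0
```

Request:
{"api": "carry_out", "payload": {
  "plan": [
    [-44, 12.6, 0, 0, 0, 0, 1],
    [-44, 12.6, 0, 0, 0, 0, 1],
    [-44, 12.6, 0, 0, 0, 0, 1],
    [-44, 12.6, 0, 0, 0, 0, 1],
    [-44, 12.6, 0, 0, 0, 0, 1],
    [-44, 12.6, 0, 0, 0, 0, 1]
  ]
}}

```text
time: 2.1
eef_pos: [0.4514, 0.0998, 0.3705]
tcp_rot: [-1.999, -2.423, -0.001]
ft_force: [0.4, 1.5, -0.6]
gripper_width: 0.0851
finger_force: 0.0
```

Request:
{"api": "carry_out", "payload": {
  "plan": [
    [-43.8, -9.1, 0, 0, 0, 0, 1],
    [-43.8, -9.1, 0, 0, 0, 0, 1],
    [-43.8, -9.1, 0, 0, 0, 0, 1],
    [-43.8, -9.1, 0, 0, 0, 0, 1],
    [-43.8, -9.1, 0, 0, 0, 0, 1]
  ]
}}

```text
time: 2.6
eef_pos: [0.4475, -0.1237, 0.3705]
tcp_rot: [-1.999, -2.423, -0.001]
ft_force: [0.6, 1.3, -0.3]
gripper_width: 0.0853
finger_force: 0.0
```

Request:
{"api": "carry_out", "payload": {
  "plan": [
    [-43.8, -9.1, 0, 0, 0, 0, 1],
    [-43.8, -9.1, 20, 0, 0, 0, 1],
    [-43.8, -9.1, 20, 0, 0, 0, 1],
    [-43.8, -9.1, 20, 0, 0, 0, 1],
    [-43.8, -9.1, 20, 0, 0, 0, 1],
    [0, 0, 40, 0, 0, 0, 1],
    [0, 0, 40, 0, 0, 0, 1],
    [0, 0, 20, 0, 0, 0, 1]
  ]
}}

```text
time: 3.4
eef_pos: [0.4435, -0.3451, 0.1871]
tcp_rot: [-1.998, -2.419, 0.001]
ft_force: [0.4, 0.7, -0.0]
gripper_width: 0.0853
finger_force: 0.0
```

```bash
python3 - <<'E'
from h import *
import cv2
ims=[]
for n in("scene","top"):
    im=eyes.grab_frame(n); p=proj(n,[.4447,-.3475,.094]); print(n,p)
    u,v=int(p[0])-40,int(p[1])-40
    ims.append(cv2.resize(im[max(v,0):v+80,u:u+80],(395,395),interpolation=cv2.INTER_CUBIC)); print(u,v)
cv2.imwrite("pics/g1.png",np.hstack(ims)); print(sensors.read_state()["eef_pos"])
E
```

```text
scene [155.35427666 343.81210296]
115 303
top [468.08405973 282.27547673]
428 242
[ 0.44366659 -0.34486652  0.18794472]
```

View pics/g1.png

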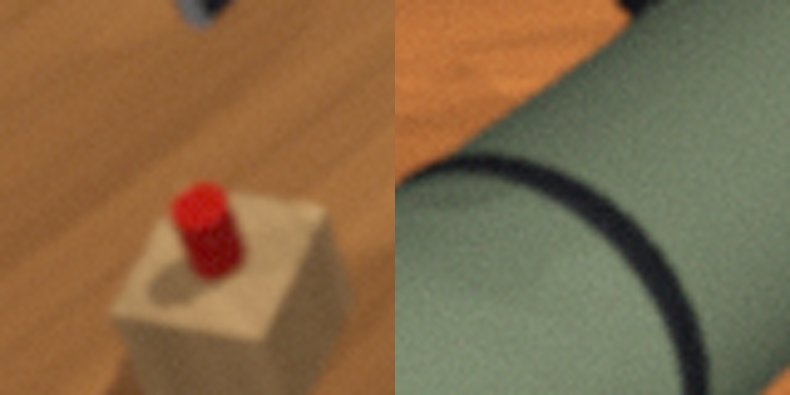

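The scene crop shows the untouched pin head at (205,210), with the gripper above it. In the top view the arm hides the pin. I'll descend and grip.

Request:
{"api": "carry_out", "payload": {
  "plan": [
    [-2.8, 0.5, 16, 0, 0, 0, 1],
    [0, 0, 16, 0, 0, 0, 1],
    [0, 0, 16, 0, 0, 0, 1],
    [0, 0, 16, 0, 0, 0, 1],
    [0, 0, 16, 0, 0, 0, 1],
    [0, 0, 16, 0, 0, 0, 1],
    [0, 0, 14, 0, 0, 0, 1],
    [0, 0, 0, 0, 0, 0, 1]
  ]
}}

```text
time: 4.3
eef_pos: [0.4457, -0.348, 0.0794]
tcp_rot: [-1.998, -2.422, 0.0]
ft_force: [-0.6, 1.2, 0.0]
gripper_width: 0.0852
finger_force: 0.0
```

Request:
{"api": "carry_out", "payload": {
  "plan": [
    [0, 0, 0, 0, 0, 0, -1],
    [0, 0, 0, 0, 0, 0, -1],
    [0, 0, 0, 0, 0, 0, -1],
    [0, 0, 0, 0, 0, 0, -1],
    [0, 0, 0, 0, 0, 0, -1],
    [0, 0, 0, 0, 0, 0, -1],
    [0, 0, 0, 0, 0, 0, -1],
    [0, 0, 0, 0, 0, 0, -1]
  ],
  "newtons": 40
}}

```text
time: 5.1
eef_pos: [0.4459, -0.3484, 0.0804]
tcp_rot: [2.0, 2.423, -0.0]
ft_force: [0.5, 0.5, 0.2]
gripper_width: -0.0002
finger_force: 0.0
```

```bash
python3 - <<'E'
from h import *
import cv2
im=eyes.grab_frame("scene"); p=proj("scene",[.4447,-.3475,.094]); print(p,proj("scene",sensors.read_state()["eef_pos"]))
u,v=int(p[0])-60,int(p[1])-60
cv2.imwrite("pics/g2.png",cv2.resize(im[v:v+120,u:u+120],(590,590),interpolation=cv2.INTER_CUBIC)); print(u,v)
print(sensors.read_state())
E
```

```text
[155.35427666 343.81210296] [157.0798188  348.98675424]
95 283
{'time': 5.15, 'joint_pos': array([ 0.15164344,  0.69353771,  0.59578393,  1.88595016, -0.56400067,
        0.73560359,  1.26168135]), 'joint_velocities': array([ 0.00018061,  0.00079013,  0.00105852,  0.00057719,  0.00025388,
       -0.00124524,  0.00020285]), 'joint_efforts': array([-1.02563674e-02, -8.65401506e+01,  1.77541119e+01, -2.46218938e+01,
        1.52627839e-02,  2.76412509e-03, -5.57019484e-04]), 'eef_pos': array([ 0.44590608, -0.34836808,  0.08041187]), 'tcp_rot': array([ 1.99956991e+00,  2.42307639e+00, -1.74214910e-05]), 'ft_force': array([-0.67732554, -0.33455848, -0.36338887]), 'moment': array([ 0.01097225, -0.01029281, -0.04396629]), 'finger_force': 0.0, 'gripper_width': -0.00033854817496398594}
```

View pics/g2.png

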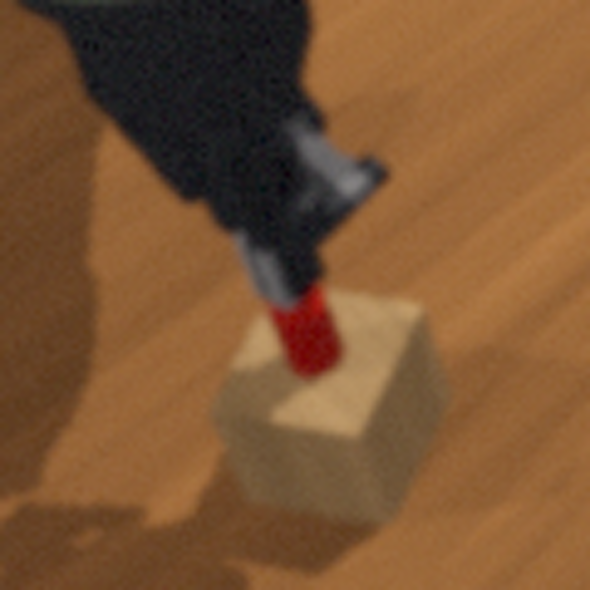

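The scene crop shows the fingers shut, with their tips at (295,305) just above the red head, and the head not moved. I'll check the tip height against the pictures.

```bash
python3 - <<'E'
from h import *
y=np.array([.982,.189,0])
for T in (np.array([.4437,-.345,.188]),):
  for s in(-.05,.05):
    for dz in (0,.013,.026,.04): print("g1",s,dz,proj("scene",T+s*y+[0,0,dz]).round(1))
T=np.array([.2023,.591,.21]);y=np.array([.323,.946,0])
for s in(-.05,.05):
    for dz in (0,.013,.026,.04): print("start",s,dz,proj("scene",T+s*y+[0,0,dz]).round(1))
for z in(.066,.08,.094,.1): print(z,proj("scene",[.4459,-.3484,z]).round(1))
import cv2
s=cv2.imread("pics/scene0.png");a=cv2.imread("pics/g2.png")
cv2.imwrite("pics/c3.png",np.hstack([cv2.resize(s[0:90,325:415],(590,590),interpolation=cv2.INTER_CUBIC)]))
E
```

```text
g1 -0.05 0 [122.4 298. ]
g1 -0.05 0.013 [120.3 293. ]
g1 -0.05 0.026 [118.1 287.8]
g1 -0.05 0.04 [115.8 282.1]
g1 0.05 0 [165.2 320. ]
g1 0.05 0.013 [163.4 314.9]
g1 0.05 0.026 [161.7 309.7]
g1 0.05 0.04 [159.7 304. ]
start -0.05 0 [351.   80.9]
start -0.05 0.013 [351.1  76.6]
start -0.05 0.026 [351.2  72.3]
start -0.05 0.04 [351.3  67.5]
start 0.05 0 [379.4  73.2]
start 0.05 0.013 [379.6  69. ]
start 0.05 0.026 [379.9  64.7]
start 0.05 0.04 [380.1  60. ]
0.066 [158.9 353.7]
0.08 [157.1 349.1]
0.094 [155.3 344.5]
0.1 [154.6 342.4]
```

View pics/c3.png

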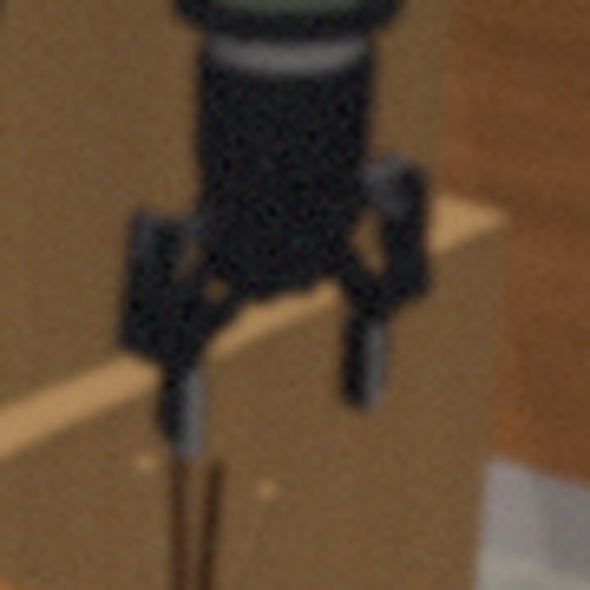

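Request:
{"api": "carry_out", "payload": {
  "plan": [
    [0, 0, -40, 0, 0, 0, -1],
    [0, 0, -40, 0, 0, 0, -1],
    [0, 0, -40, -0.875, 0, 0, -1],
    [0, 0, 0, -0.875, 0, 0, -1],
    [0, 0, 0, -0.875, 0, 0, -1],
    [0, 0, 0, -0.875, 0, 0, -1],
    [0, 0, 0, -0.875, 0, 0, -1],
    [0, 0, 0, 0, 0, 0, -1]
  ]
}}

```text
time: 5.95
eef_pos: [0.4427, -0.3501, 0.1995]
tcp_rot: [1.719, 2.072, 0.638]
ft_force: [0.2, -0.2, -0.0]
gripper_width: 0.0002
finger_force: 0.0
```

```bash
python3 - <<'E'
from h import *
import cv2
s=sensors.read_state(); T=s["eef_pos"];R=Ro.from_rotvec(s["tcp_rot"]).as_matrix(); print(T,R.round(3))
o=[]
for n in("scene","top"):
    im=eyes.grab_frame(n); p=proj(n,T); u,v=int(p[0])-40,int(p[1])-40
    print(n,u,v,[ (proj(n,T+R[:,2]*d)-[u,v])*4.9 for d in(.014,0,-.014,-.028)])
    o.append(cv2.resize(im[v:v+80,u:u+80],(392,392),interpolation=cv2.INTER_CUBIC))
cv2.imwrite("pics/g4.png",np.hstack(o))
E
```

```text
[ 0.44270512 -0.35005174  0.19949576] [[-0.185  0.814  0.551]
 [ 0.983  0.152  0.106]
 [ 0.002  0.561 -0.828]]
scene 98 265 [array([224.45814894, 230.23588294]), array([199.38750051, 199.55980615]), array([174.04494342, 168.55102593]), array([148.42602999, 137.20410016])]
top 440 237 [array([189.45229854, 182.73654094]), array([200.57535462, 196.64415802]), array([211.92192129, 210.83123964]), array([223.49880387, 225.30629476])]
```

View pics/g4.png

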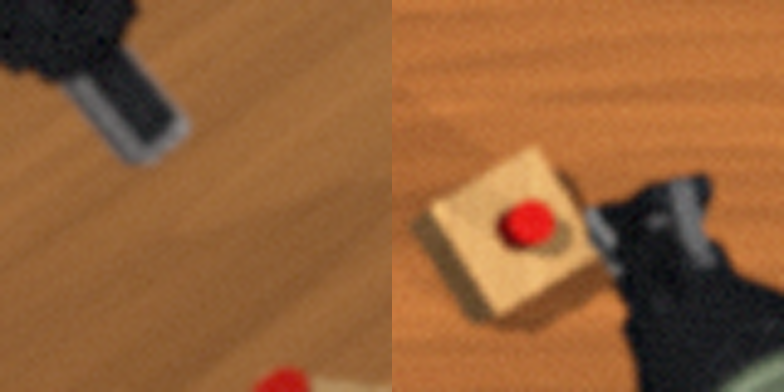

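The crop shows the tips at (165,147) in the scene view and about (212,238) in the top view. They should be at (224,230) and (189,183), so there's an offset to work out.

```bash
python3 - <<'E'
from h import *
s=sensors.read_state(); T=s["eef_pos"];R=Ro.from_rotvec(s["tcp_rot"]).as_matrix()
X=tri({"scene":np.array([165,147])/4.9+[98,265],"top":np.array([212,238])/4.9+[440,237]})
print(X,[ (proj("scene",X)-[98,265])*4.9,(proj("top",X)-[440,237])*4.9])
print("tip-TCP world",X-T,"tool",R.T@(X-T))
E
```

```text
[ 0.42396303 -0.34899095  0.21182072] [array([161.62839057, 147.38945522]), array([208.04766844, 236.07460166])]
tip-TCP world [-0.02121655 -0.00049547  0.01193492] tool [ 0.00355835 -0.01072438 -0.02156747]
```

```bash
python3 - <<'E'
from h import *
Rs=lambda v:Ro.from_rotvec(v).as_matrix()
A=(np.array([.20234,.59102,.2099]),Rs([-.5157,-3.0989,.0015]))
B=(np.array([.4436,-.345,.188]),Rs([-1.998,-2.419,.001]))
Cc=(np.array([.4459,-.3484,.0804]),Rs([2,2.423,0]))
s=sensors.read_state();D=(s["eef_pos"],Rs(s["tcp_rot"]))
obs=[(A,"scene",(352.9,69.4),-1),(A,"scene",(380.6,61.3),1),(B,"scene",(155.5,308),1),(Cc,"scene",(155,345),0),
(D,"scene",np.array([165,147])/4.9+[98,265],0),(D,"top",np.array([212,238])/4.9+[440,237],0)]
def f(p,mode):
    o=[]
    for (T,R),n,px,k in obs:
        d=p[:3]
        tip=np.array([0,k*p[3],.014-(.013 if k else 0)])
        X=T+R@(tip+d) if mode=="tool" else T+R@tip+d
        o.append(proj(n,X)-px)
    return np.concatenate(o)
for m in("tool","world"):
    r=least_squares(f,[0,0,0,.045],args=(m,));print(m,r.x.round(4),f(r.x,m).reshape(-1,2).round(1).tolist())
E
```

```text
tool [-0.002  -0.0012 -0.0357  0.0463] [[-0.5, 0.0], [-1.5, 1.1], [1.8, -2.0], [-2.0, -2.7], [-0.7, 1.8], [1.5, -4.9]]
world [-0.0146 -0.0005  0.0266  0.0498] [[-5.8, 1.7], [-4.9, 2.4], [0.6, -2.4], [-4.5, -4.3], [4.4, 2.4], [-1.6, -7.3]]
```

Taken together, the views show the fingertips about 36 mm farther back along the tool than the stated TCP. That also explains the empty grasp. I'll regrasp 36 mm lower, slowly, watching the force.

Request:
{"api": "carry_out", "payload": {
  "plan": [
    [0, 0, 0, 0.875, 0, 0, 1],
    [0, 0, 0, 0.875, 0, 0, 1],
    [0, 0, 0, 0.875, 0, 0, 1],
    [0, 0, 0, 0.875, 0, 0, 1],
    [0, 0, 0, 0.875, 0, 0, 1],
    [2, 2.5, 0, 0, 0, 0, 1],
    [0, 0, 0, 0, 0, 0, 1]
  ]
}}

```text
time: 6.75
eef_pos: [0.45, -0.343, 0.1994]
tcp_rot: [1.99, 2.429, 0.011]
ft_force: [-0.6, -0.3, -0.4]
gripper_width: 0.0854
finger_force: 0.0
```

Request:
{"api": "carry_out", "payload": {
  "plan": [
    [0, 0, 20, 0, 0, 0, 1],
    [0, 0, 25, 0, 0, 0, 1],
    [0, 0, 25, 0, 0, 0, 1],
    [0, 0, 20, 0, 0, 0, 1],
    [0, 0, 16, 0, 0, 0, 1],
    [0, 0, 12, 0, 0, 0, 1],
    [0, 0, 0, 0, 0, 0, 1]
  ]
}}

```text
time: 7.45
eef_pos: [0.4481, -0.3434, 0.0807]
tcp_rot: [-1.996, -2.425, -0.014]
ft_force: [0.3, -0.6, 0.3]
gripper_width: 0.0856
finger_force: 0.0
```

Request:
{"api": "carry_out", "payload": {
  "plan": [
    [-3.4, -4, 0, 0, 0, 0, 1],
    [0, 0, 10, 0, 0, 0, 1],
    [0, 0, 10, 0, 0, 0, 1],
    [0, 0, 8, 0, 0, 0, 1],
    [0, 0, 8, 0, 0, 0, 1],
    [0, 0, 0, 0, 0, 0, 1]
  ]
}}

```text
time: 8.05
eef_pos: [0.4453, -0.347, 0.0442]
tcp_rot: [-1.994, -2.426, -0.014]
ft_force: [-0.5, 0.2, 0.9]
gripper_width: 0.0854
finger_force: 0.0
```

Request:
{"api": "carry_out", "payload": {
  "plan": [
    [0, 0, 0, 0, 0, 0, -1],
    [0, 0, 0, 0, 0, 0, -1],
    [0, 0, 0, 0, 0, 0, -1],
    [0, 0, 0, 0, 0, 0, -1],
    [0, 0, 0, 0, 0, 0, -1],
    [0, 0, 0, 0, 0, 0, -1],
    [0, 0, 0, 0, 0, 0, -1],
    [0, 0, 0, 0, 0, 0, -1]
  ],
  "newtons": 40
}}

```text
time: 8.85
eef_pos: [0.4459, -0.3475, 0.0457]
tcp_rot: [1.995, 2.426, 0.015]
ft_force: [-0.9, 1.1, 5.9]
gripper_width: 0.021
finger_force: 38.9
```

Request:
{"api": "carry_out", "payload": {
  "plan": [
    [0, 0, -15, 0, 0, 0, -1],
    [0, 0, -25, 0, 0, 0, -1],
    [0, 0, -40, 0, 0, 0, -1],
    [0, 0, -45, 0, 0, 0, -1],
    [0, 0, -45, 0, 0, 0, -1],
    [0, 0, -45, 0, 0, 0, -1],
    [0, 0, -45, 0, 0, 0, -1],
    [0, 0, -40, 0, 0, 0, -1]
  ]
}}

```text
time: 9.65
eef_pos: [0.4431, -0.3495, 0.3487]
tcp_rot: [1.995, 2.424, 0.015]
ft_force: [0.4, 0.0, -0.4]
gripper_width: 0.0206
finger_force: 39.4
```

Request:
{"api": "carry_out", "payload": {
  "plan": [
    [42.2, 16.1, 0, 0, 0, 0, -1],
    [42.2, 16.1, 0, 0, 0, 0, -1],
    [42.2, 16.1, 0, 0, 0, 0, -1],
    [42.2, 16.1, 0, 0, 0, 0, -1],
    [42.2, 16.1, 0, 0, 0, 0, -1]
  ]
}}

```text
time: 10.15
eef_pos: [0.4816, -0.1254, 0.3481]
tcp_rot: [1.996, 2.425, 0.016]
ft_force: [1.6, 0.0, 0.1]
gripper_width: 0.0207
finger_force: 39.4
```

Request:
{"api": "carry_out", "payload": {
  "plan": [
    [42.2, 16.1, 0, 0, 0, 0, -1],
    [42.2, 16.1, 0, 0, 0, 0, -1],
    [42.2, 16.1, 0, 0, 0, 0, -1],
    [42.2, 16.1, 0, 0, 0, 0, -1],
    [42.2, 16.1, 0, 0, 0, 0, -1],
    [0, 0, 0, 0, 0, 0, -1]
  ]
}}

```text
time: 10.75
eef_pos: [0.5201, 0.1015, 0.349]
tcp_rot: [-1.987, -2.433, -0.015]
ft_force: [-0.3, -0.6, -1.2]
gripper_width: 0.021
finger_force: 39.4
```

Request:
{"api": "carry_out", "payload": {
  "plan": [
    [0, 0, 0, -0.73, 0, 0, -1],
    [0, 0, 0, -0.73, 0, 0, -1],
    [0, 0, 0, -0.73, 0, 0, -1],
    [0, 0, 0, -0.73, 0, 0, -1],
    [0, 0, 0, -0.73, 0, 0, -1],
    [0, 0, 0, -0.73, 0, 0, -1],
    [0, 0, 0, 0, 0, 0, -1],
    [0, 0, 0, 0, 0, 0, -1]
  ]
}}

```text
time: 11.55
eef_pos: [0.5202, 0.0951, 0.3496]
tcp_rot: [1.702, 2.064, 0.665]
ft_force: [1.4, 0.8, -0.0]
gripper_width: 0.0207
finger_force: 39.5
```

```bash
python3 - <<'E'
from h import *
import cv2
s=sensors.read_state(); T=s["eef_pos"];R=Ro.from_rotvec(s["tcp_rot"]).as_matrix(); print(T,s["ft_force"],s["gripper_width"]);print(R.round(3),s["joint_pos"].round(2))
o=[]
for n in("scene","top"):
    im=eyes.grab_frame(n); p=proj(n,T);cv2.imwrite(f"pics/i_{n}.png",im); u,v=int(p[0])-45,int(p[1])-45
    print(n,u,v,[ ((proj(n,T+R[:,2]*d)-[u,v])*4.4).round() for d in(.04,-.015,-.049)])
    o.append(cv2.resize(im[v:v+90,u:u+90],(396,396),interpolation=cv2.INTER_CUBIC))
cv2.imwrite("pics/g5.png",np.hstack(o))
E
```

```text
[0.52020593 0.09506547 0.34958546] [ 1.41823858  0.79553165 -0.02075552] 0.02074621487299352
[[-0.192  0.8    0.568]
 [ 0.981  0.153  0.116]
 [ 0.006  0.58  -0.815]] [-0.9  -0.12  0.5   2.2   0.37  0.46 -0.47]
scene 297 92 [array([247., 277.]), array([183., 169.]), array([142., 100.])]
top 222 183 [array([196., 165.]), array([201., 212.]), array([204., 243.])]
```

View pics/g5.png

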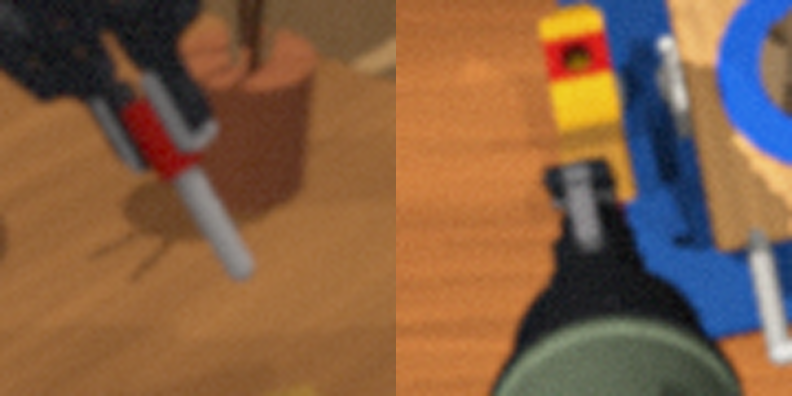

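The scene crop shows the pin held straight, with its foot at (243,275) against a predicted (247,277). In the top view the guide is still partly hidden below the gripper at (590,165). I'll move to just above the mouth.

Request:
{"api": "carry_out", "payload": {
  "plan": [
    [0.3, -7.2, 12, 0, 0, 0, -1],
    [0.3, -7.2, 12, 0, 0, 0, -1],
    [0.3, -7.2, 12, 0, 0, 0, -1],
    [0.4, -7, 12, 0, 0, 0, -1],
    [0, 0, 0, 0, 0, 0, -1],
    [0, 0, 0, 0, 0, 0, -1]
  ]
}}

```text
time: 12.25
eef_pos: [0.525, 0.098, 0.2936]
tcp_rot: [1.701, 2.064, 0.664]
ft_force: [0.2, 0.7, -0.4]
gripper_width: 0.0207
finger_force: 39.5
```

```bash
cat >> h.py <<'E'
P=np.array([.6386,-.0025,.1894,-.0275]); gd=np.array([-np.sin(.611),0,np.cos(.611)])
def rep():
    s=sensors.read_state(); T=s["eef_pos"];R=Ro.from_rotvec(s["tcp_rot"]).as_matrix()
    gw=Ro.from_euler("z",P[2]).apply(gd); G=stand(P,np.array([0,.12,.16])+.079*gd)
    F=T+R[:,2]*.04; d=F-G; print("foot guide z mm",(d@gw*1e3).round(1),"lateral in tool mm",(R.T@(d-gw*(d@gw))*1e3).round(1),"axis err (tool)",np.degrees(np.cross(R.T@-gw,[0,0,1])).round(1),"F",s["ft_force"].round(1),"tool F",(R.T@s["ft_force"]).round(1),s["time"])
E
python3 -c "
from h import *
rep();rep()"
```

```text
foot guide z mm 43.6 lateral in tool mm [0.3 1.1 0. ] axis err (tool) [-0.4  0.4  0. ] F [ 0.2  0.7 -0.4] tool F [0.7 0.  0.5] 12.25
foot guide z mm 43.6 lateral in tool mm [0.3 1.1 0. ] axis err (tool) [-0.4  0.4  0. ] F [ 0.2  0.7 -0.4] tool F [0.7 0.  0.5] 12.25
```

Request:
{"api": "carry_out", "payload": {
  "plan": [
    [0, -0.6, 5, 0, 0, 0, -1],
    [0, 0, 4, 0, 0, 0, -1],
    [0, 0, 4, 0, 0, 0, -1],
    [0, 0, 4, 0, 0, 0, -1],
    [0, 0, 0, 0, 0, 0, -1]
  ]
}}

```text
time: 12.75
eef_pos: [0.5338, 0.1, 0.2786]
tcp_rot: [1.701, 2.065, 0.664]
ft_force: [-0.2, -0.3, -1.4]
gripper_width: 0.0205
finger_force: 39.5
```

Request:
{"api": "carry_out", "payload": {
  "plan": [
    [0, 0, 3, 0, 0, 0, -1],
    [0, 0, 3, 0, 0, 0, -1],
    [0, 0, 0, 0, 0, 0, -1]
  ]
}}

```text
time: 13.05
eef_pos: [0.5371, 0.1008, 0.2739]
tcp_rot: [1.701, 2.065, 0.665]
ft_force: [0.1, 1.3, -0.9]
gripper_width: 0.0207
finger_force: 39.6
```

```bash
python3 -c "
from h import *
rep()"
```

```text
foot guide z mm 20.3 lateral in tool mm [ 0.8 -0.1  0. ] axis err (tool) [-0.4  0.4  0. ] F [ 0.1  1.3 -0.9] tool F [ 1.2 -0.2  1. ] 13.05
```

Request:
{"api": "carry_out", "payload": {
  "plan": [
    [-0.3, 0, 4, 0, 0, 0, -1],
    [0, 0, 4, 0, 0, 0, -1],
    [0, 0, 4, 0, 0, 0, -1],
    [0, 0, 0, 0, 0, 0, -1]
  ]
}}

```text
time: 13.45
eef_pos: [0.5441, 0.1018, 0.2641]
tcp_rot: [1.701, 2.065, 0.664]
ft_force: [-0.8, 3.2, -2.5]
gripper_width: 0.0209
finger_force: 39.5
```

```bash
python3 -c "
from h import *
rep()"
```

```text
foot guide z mm 8.3 lateral in tool mm [0.5 0.  0. ] axis err (tool) [-0.4  0.4  0. ] F [-0.8  3.2 -2.5] tool F [ 3.3 -1.6  2. ] 13.45
```

Request:
{"api": "carry_out", "payload": {
  "plan": [
    [0.7, -0.3, 3, 0, 0, 0, -1],
    [0, 0, 3, 0, 0, 0, -1],
    [0, 0, 2.5, 0, 0, 0, -1],
    [0, 0, 0, 0, 0, 0, -1]
  ]
}}

```text
time: 13.85
eef_pos: [0.5483, 0.1025, 0.258]
tcp_rot: [1.702, 2.064, 0.664]
ft_force: [0.0, 4.1, -2.0]
gripper_width: 0.0207
finger_force: 39.5
```

```bash
python3 -c "
from h import *
rep()"
```

```text
foot guide z mm 0.9 lateral in tool mm [0.4 0.  0. ] axis err (tool) [-0.4  0.4  0. ] F [ 0.   4.1 -2. ] tool F [ 4.1 -0.5  2.2] 13.85
```

Request:
{"api": "carry_out", "payload": {
  "plan": [
    [0.8, 0, 1.5, 0, 0, 0, -1],
    [0, 0, 0, 0, 0, 0, 0.2],
    [0, 0, 0, 0, 0, 0, 0.2],
    [0, 0, 0, 0, 0, 0, 0.2],
    [0, 0, 0, 0, 0, 0, 0.2],
    [0, 0, 0, 0, 0, 0, 0.2]
  ]
}}

```text
time: 14.45
eef_pos: [0.5486, 0.1041, 0.257]
tcp_rot: [1.701, 2.065, 0.664]
ft_force: [-0.0, -0.2, 0.2]
gripper_width: 0.0511
finger_force: 0.0
```

Request:
{"api": "carry_out", "payload": {
  "plan": [
    [0, 0, -10, 0, 0, 0, 0.2],
    [0, 0, -20, 0, 0, 0, 0.2],
    [0, 0, -30, 0, 0, 0, 0.2],
    [0, 0, -40, 0, 0, 0, 0.2],
    [0, 0, -20, 0, 0, 0, 0],
    [0, 0, 0, 0, 0, 0, -1]
  ]
}}

```text
time: 15.05
eef_pos: [0.4803, 0.09, 0.3574]
tcp_rot: [1.699, 2.062, 0.669]
ft_force: [0.9, -0.1, 0.3]
gripper_width: 0.0295
finger_force: 0.0
```

```bash
cat >> h.py <<'E'
import cv2
def red(n,roi=18,name=None):
    # expected head-centre pixel for riding/home vs observed red blob; returns blobs near guide
    im=eyes.grab_frame(n)
    if name: cv2.imwrite(f"pics/{name}_{n}.png",im)
    hsv=cv2.cvtColor(im,cv2.COLOR_BGR2HSV)
    m=((hsv[...,0]<6)|(hsv[...,0]>174))&(hsv[...,1]>170)&(hsv[...,2]>70)
    k,l,st,c=cv2.connectedComponentsWithStats(m.astype(np.uint8))
    return [(c[i].round(1).tolist(),int(st[i,4])) for i in range(1,k) if st[i,4]>12]
def hp(n,zfoot): # head middle for foot at guide z
    return proj(n,stand(P,np.array([0,.12,.16])+(.079+zfoot+.072)*gd)).round(1)
E
python3 -c "
from h import *
for n in('scene','top'): print(n,red(n,name='j'),'ride',hp(n,-.004),'home',hp(n,-.025),'hole',proj(n,stand(P,[.075*np.sin(.0275),.12,.16+.075])).round(1))
rep()"
```

```text
scene [([347.2, 168.5], 156), ([385.1, 202.2], 138)] ride [348.8 169.2] home [354. 178.] hole [387.1 200.2]
top [([262.7, 194.8], 77), ([268.1, 231.4], 122)] ride [268.3 229. ] home [268.  225.2] hole [263.  194.8]
foot guide z mm 119.5 lateral in tool mm [ 1.  -0.7  0. ] axis err (tool) [-0.5  0.4  0. ] F [ 0.7 -0.3  0.2] tool F [-0.4  0.6  0.2] 15.15
```

The red-blob check puts the pin head at scene (347,168) and top (268,231). That matches riding on the rim at z = -4 mm. Next I bring the shut fingers over the handle bar.

Request:
{"api": "carry_out", "payload": {
  "plan": [
    [-32.5, 0, 0, 0, 0, 0, -1],
    [-32.5, 0, 0, 0, 0, 0, -1],
    [-32.5, 0, 0, 0, 0, 0, -1],
    [-33.5, 0, 0, 0, 0, 0, -1],
    [0, 0, 0, 0, 0, 0, -1]
  ]
}}

```text
time: 15.65
eef_pos: [0.5064, -0.0425, 0.3529]
tcp_rot: [1.705, 2.061, 0.66]
ft_force: [0.2, 1.5, 0.0]
gripper_width: -0.0001
finger_force: 0.0
```

Request:
{"api": "carry_out", "payload": {
  "plan": [
    [0, -20, 20, 0, 0, 0, -1],
    [0, -20, 20, 0, 0, 0, -1],
    [0, -20, 20, 0, 0, 0, -1],
    [0, -20, 20, 0, 0, 0, -1],
    [0, -20, 20, 0, 0, 0, -1],
    [0, -20, 20, 0, 0, 0, -1],
    [0, 0, 0, 0, 0, 0, -1]
  ]
}}

```text
time: 16.35
eef_pos: [0.4853, -0.0344, 0.2439]
tcp_rot: [1.702, 2.085, 0.672]
ft_force: [-0.3, -0.4, 0.4]
gripper_width: 0.0
finger_force: 0.0
```

```bash
cat >> h.py <<'E'
def rep2():
    s=sensors.read_state(); T=s["eef_pos"];R=Ro.from_rotvec(s["tcp_rot"]).as_matrix()
    q=Ro.from_euler("z",-P[2]).apply(T-[P[0],P[1],0]); zz=Ro.from_euler("z",-P[2]).apply(R[:,2])
    print("TCP in stand mm",(q*1e3).round(1),"toolz",zz.round(3),"tool F",(R.T@s["ft_force"]).round(1),s["time"])
def bars(k=17):
    # bar angle from lock-hole red blob in scene
    from scipy.optimize import minimize_scalar
    b=[x[0] for x in red("scene")]; out=[]
    f=lambda a:proj("scene",stand(P,[-.075*np.sin(a),.12,.16+.075*np.cos(a)]))
    print("blobs",b,"angles",[round(minimize_scalar(lambda a:np.sum((f(a)-x)**2),bounds=(-.4,.85),method="bounded").x,3) for x in b])
E
python3 -c "
from h import *
rep2();bars()"
```

```text
TCP in stand mm [-156.6   -2.5  243.9] toolz [ 0.572  0.025 -0.82 ] tool F [-0.3 -0.1 -0.6] 16.35
blobs [[347.2, 168.6], [385.0, 202.4]] angles [np.float64(0.748), np.float64(0.009)]
```

```bash
python3 -c "
from h import *
print(sensors.read_state()['joint_pos'].round(3))"
```

```text
[-0.534  0.028  0.635  2.412 -1.039  0.235  1.261]
```

Request:
{"api": "carry_out", "payload": {
  "plan": [
    [0, 0, 0, 0.8, 0, 0, -1],
    [0, 0, 0, 0.8, 0, 0, -1],
    [0, 0, 0, 0.8, 0, 0, -1],
    [0, 0, 0, 0.8, 0, 0, -1],
    [0, 0, 0, 0, 0, 0, -1]
  ]
}}

```text
time: 16.9
eef_pos: [0.4907, -0.0253, 0.2478]
tcp_rot: [1.855, 2.317, 0.365]
ft_force: [-0.4, -0.2, -0.3]
gripper_width: 0.0
finger_force: 0.0
```

```bash
python3 -c "
from h import *
rep2();print(sensors.read_state()['joint_pos'].round(3), Ro.from_rotvec(sensors.read_state()['tcp_rot']).as_matrix().round(3))"
```

```text
TCP in stand mm [-149.6    5.4  247.8] toolz [ 0.28   0.043 -0.959] tool F [-0.1 -0.5  0.1] 16.9
[-0.631  0.153  0.713  2.141 -0.355  0.647  0.543] [[-0.223  0.937  0.267]
 [ 0.974  0.205  0.095]
 [ 0.034  0.282 -0.959]]
```

Request:
{"api": "carry_out", "payload": {
  "plan": [
    [-2.4, -3.2, 13.6, 0, 0, 0, -1],
    [-2.4, -3.2, 13.6, 0, 0, 0, -1],
    [-2.4, -3.2, 13.6, 0, 0, 0, -1],
    [-2.4, -3.2, 13.6, 0, 0, 0, -1],
    [-2.4, -3.2, 13.6, 0, 0, 0, -1],
    [0, 0, 0, 0, 0, 0, -1]
  ]
}}

```text
time: 17.5
eef_pos: [0.4934, -0.0344, 0.1756]
tcp_rot: [1.859, 2.315, 0.369]
ft_force: [-0.7, -0.1, 0.4]
gripper_width: 0.0003
finger_force: 0.0
```

```bash
python3 -c "
from h import *
rep2();print(sensors.read_state()['joint_pos'].round(3))"
```

```text
TCP in stand mm [-148.6   -4.   175.6] toolz [ 0.281  0.045 -0.959] tool F [ 0.1 -0.5 -0.6] 17.5
[-0.453  0.293  0.577  2.216 -0.621  0.49   0.827]
```

Request:
{"api": "carry_out", "payload": {
  "plan": [
    [0, -0.5, 4, 0, 0, 0, -1],
    [0, -0.5, 4, 0, 0, 0, -1],
    [0, -0.5, 4, 0, 0, 0, -1],
    [0, -0.5, 4, 0, 0, 0, -1],
    [0, 0, 0, 0, 0, 0, -1]
  ]
}}

```text
time: 18.0
eef_pos: [0.4968, -0.0323, 0.1606]
tcp_rot: [1.857, 2.316, 0.372]
ft_force: [-0.2, 0.1, 0.7]
gripper_width: 0.0004
finger_force: 0.0
```

Request:
{"api": "carry_out", "payload": {
  "plan": [
    [0, -0.8, 3, 0, 0, 0, -1],
    [0, -0.8, 3, 0, 0, 0, -1],
    [0, -0.8, 3, 0, 0, 0, -1],
    [0, 0, 0, 0, 0, 0, -1]
  ]
}}

```text
time: 18.4
eef_pos: [0.4969, -0.0319, 0.1512]
tcp_rot: [1.858, 2.316, 0.372]
ft_force: [0.6, -0.3, 0.7]
gripper_width: 0.0001
finger_force: 0.0
```

```bash
python3 -c "
from h import *
rep2();bars()"
```

```text
TCP in stand mm [-144.7   -2.2  151.2] toolz [ 0.283  0.047 -0.958] tool F [-0.4  0.7 -0.5] 18.4
blobs [[347.1, 168.4], [385.0, 202.4]] angles [np.float64(0.748), np.float64(0.009)]
```

Request:
{"api": "carry_out", "payload": {
  "plan": [
    [0, -0.8, 3, 0, 0, 0, -1],
    [0, -0.8, 3, 0, 0, 0, -1],
    [0, -0.8, 3, 0, 0, 0, -1],
    [0, -0.8, 3, 0, 0, 0, -1],
    [0, -0.8, 3, 0, 0, 0, -1],
    [0, 0, 0, 0, 0, 0, -1]
  ]
}}

```text
time: 19.05
eef_pos: [0.4972, -0.0312, 0.1357]
tcp_rot: [1.858, 2.316, 0.372]
ft_force: [-0.9, -0.1, -0.1]
gripper_width: -0.0004
finger_force: 0.0
```

```bash
python3 -c "
from h import *
rep2();bars()"
```

```text
TCP in stand mm [-144.2   -1.6  135.7] toolz [ 0.283  0.047 -0.958] tool F [ 0.1 -0.8 -0.1] 19.05
blobs [[347.1, 168.6], [381.8, 201.3]] angles [np.float64(0.75), np.float64(0.11)]
```

Request:
{"api": "carry_out", "payload": {
  "plan": [
    [-0.2, -0.55, 5.1, 0, 0, 0, -1],
    [-0.2, -0.55, 5.1, 0, 0, 0, -1],
    [-0.2, -0.55, 5.1, 0, 0, 0, -1],
    [-0.2, -0.55, 5.1, 0, 0, 0, -1],
    [-0.2, -0.55, 5.1, 0, 0, 0, -1],
    [-0.2, -0.55, 5.1, 0, 0, 0, -1],
    [-0.2, -0.55, 5.1, 0, 0, 0, -1],
    [-0.2, -0.55, 5.1, 0, 0, 0, -1]
  ]
}}

```text
time: 19.9
eef_pos: [0.5052, -0.0296, 0.0955]
tcp_rot: [1.857, 2.315, 0.374]
ft_force: [1.5, -0.1, 4.2]
gripper_width: -0.0
finger_force: 2.0
```

```bash
python3 -c "
from h import *
rep2();bars();print(sensors.read_state()['joint_pos'].round(2))"
```

```text
TCP in stand mm [-136.1   -1.5   95.5] toolz [ 0.284  0.047 -0.958] tool F [-0.2  2.6 -3.6] 19.9
blobs [[347.1, 168.7], [373.6, 199.6]] angles [np.float64(0.75), np.float64(0.372)]
[-0.22  0.45  0.29  2.25 -0.91  0.3   1.1 ]
```

Request:
{"api": "carry_out", "payload": {
  "plan": [
    [-0.2, 0.3, 3.7, 0.1, 0, 0, -1],
    [-0.2, 0.3, 3.7, 0.1, 0, 0, -1],
    [-0.2, 0.3, 3.7, 0.1, 0, 0, -1],
    [-0.2, 0.3, 3.7, 0.1, 0, 0, -1],
    [-0.2, 0.3, 3.7, 0.1, 0, 0, -1],
    [-0.2, 0.3, 3.7, 0.1, 0, 0, -1],
    [0, 0, 0, 0, 0, 0, -1]
  ]
}}

```text
time: 20.65
eef_pos: [0.5122, -0.0282, 0.0742]
tcp_rot: [1.894, 2.367, 0.278]
ft_force: [-0.0, -0.8, 1.6]
gripper_width: 0.0001
finger_force: 0.6
```

```bash
python3 -c "
from h import *
rep2();bars();print(sensors.read_state()['joint_pos'].round(2))"
```

```text
TCP in stand mm [-129.    -1.4   74.2] toolz [ 0.201  0.044 -0.979] tool F [-0.7  0.2 -1.6] 20.65
blobs [[346.9, 168.5]] angles [np.float64(0.751)]
[-0.31  0.53  0.39  2.18 -0.82  0.39  1.  ]
```

Request:
{"api": "carry_out", "payload": {
  "plan": [
    [-0.1, 0.8, 2.3, 0, 0, 0, -1],
    [-0.1, 0.8, 2.3, 0, 0, 0, -1],
    [-0.1, 0.8, 2.3, 0, 0, 0, -1],
    [-0.1, 0.8, 2.3, 0, 0, 0, -1],
    [-0.1, 0.8, 2.3, 0, 0, 0, -1],
    [0, 0, 0, 0, 0, 0, -1]
  ]
}}

```text
time: 21.3
eef_pos: [0.5179, -0.0271, 0.0639]
tcp_rot: [1.895, 2.366, 0.28]
ft_force: [-0.8, -0.3, 1.9]
gripper_width: -0.0
finger_force: 0.6
```

```bash
python3 -c "
from h import *
rep2();print(red('scene'),red('top'))"
```

```text
TCP in stand mm [-123.1   -1.4   63.9] toolz [ 0.202  0.045 -0.978] tool F [-0.1 -0.4 -2. ] 21.3
[([350.8, 173.9], 147)] [([267.9, 227.0], 116)]
```

Request:
{"api": "carry_out", "payload": {
  "plan": [
    [0, 0.5, 1, 0, 0, 0, -1],
    [0, 0, 0, 0, 0, 0, -1],
    [0, 0, 0, 0, 0, 0, -1]
  ]
}}

```text
time: 21.7
eef_pos: [0.5186, -0.0269, 0.0634]
tcp_rot: [1.894, 2.366, 0.28]
ft_force: [-1.3, -1.8, 2.4]
gripper_width: -0.0001
finger_force: 0.9
```

```bash
python3 -c "
from h import *
rep2();print(red('scene'),red('top'))"
```

```text
TCP in stand mm [-122.4   -1.4   63.4] toolz [ 0.202  0.045 -0.978] tool F [-1.4 -1.1 -2.8] 21.7
[([353.0, 177.3], 151)] [([267.9, 226.7], 111)]
```

Request:
{"api": "carry_out", "payload": {
  "plan": [
    [0, -0.4, -1, 0, 0, 0, -1],
    [0, -0.4, -1, 0, 0, 0, -1],
    [0, -0.4, -1, 0, 0, 0, -1],
    [0, -1, -3, 0, 0, 0, -1],
    [0, -2, -10, 0, 0, 0, -1],
    [0, -4, -30, 0, 0, 0, -1],
    [0, -5, -40, 0, 0, 0, -1],
    [0, -5, -40, 0, 0, 0, -1]
  ]
}}

```text
time: 22.6
eef_pos: [0.4759, -0.0417, 0.1842]
tcp_rot: [1.897, 2.366, 0.278]
ft_force: [0.9, 0.8, 1.4]
gripper_width: 0.0001
finger_force: 0.0
```

```bash
python3 -c "
from h import *
rep2();print(red('scene'),red('top','home'))
s=eyes.grab_frame('scene');t=eyes.grab_frame('top')
a=cv2.resize(s[140:250,280:430],(390,286),interpolation=cv2.INTER_CUBIC)
a=cv2.resize(s[140:260,290:410],(395,395),interpolation=cv2.INTER_CUBIC);b=cv2.resize(t[175:275,240:340],(395,395),interpolation=cv2.INTER_CUBIC)
cv2.imwrite('pics/k.png',np.hstack([a,b]))"
```

```text
TCP in stand mm [-167.2   -7.9  184.2] toolz [ 0.2    0.045 -0.979] tool F [ 0.6  1.3 -1.1] 22.6
[([352.9, 177.1], 153)] [([267.9, 226.9], 112)]
```

View pics/k.png

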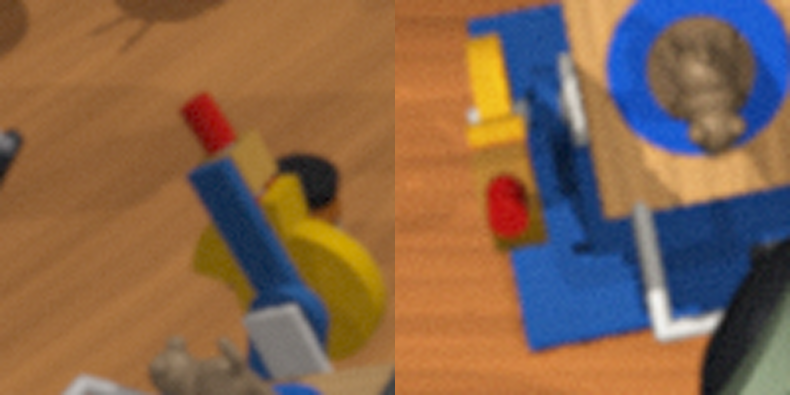

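The last picture shows the table held tipped. The pin head at (208,122) in the scene crop sits on the brass guide, the beast is standing, and the gripper is clear. The blob moved 10.3 px against 10.2 px predicted for fully home and didn't change after release, so I'm handing in.

```bash
python3 -c "
from cell import r
print(r.close_job())"
```

```text
the job is handed in; nothing more can be done
None
```

The table is tipped down and locked by the red-headed pin, and the job is handed in. The camera check showed the pin home in the guide, to within about a millimetre, with the table holding after release and the arm clear.

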